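# Close up the hand capsule press

### The arm

A 7-joint arm with a two-finger parallel gripper is mounted at the origin on the work surface. World frame = base frame: x ahead of the robot, y to its left, z up, the work surface at z = 0. Lengths are in mm, angles in degrees, forces in N, time in s.
With the tool pointing down it reaches from about 400 to 750 mm from the base axis. Payload 19.5 kg.
Tool frame: the origin (TCP) lies between the finger pads; the fingertips stand 14 mm ahead of it and the grasp point (between the pads) lies 5 mm behind it (robot.finger_overhang is the distance from the TCP to the fingertips, in mm); z points along the fingers, x is the direction in which the jaws open and shut, and the axes are right-handed (so a half turn about z gives the same grasp; the last joint's range is limited). The gripper opens to 85 mm and grips with 20 to 120 N. Pads are 22 mm wide; open, the fingers measure 114 mm over their backs; the gripper's body (76 mm by 85 mm) begins 54 mm behind the grasp point. The pads swing forward as they close: fully open they stand 13 mm farther back than shut.
Start: joints at [-68.394, 40.479, -1.581, 85.061, 1.261, 54.483, -4.326], TCP at [233.818, 525.287, 245.268] pointing down, gripper open.
Joint ranges: [-155.06, 155.06], [-18.47, 123.98], [-90, 86.84], [0, 140.48], [-83.41, 263.41], [0, 116], [-161.91, 161.91]. Speed limits (degrees/s): [108.29, 108.29, 147.25, 147.25, 172.46, 172.46, 172.46].

### API

Orientations are given as a 3x3 rotation matrix whose columns are the frame's x, y, z axes.
In Python, from rig import observe, read_camera, get_calibration, workorder, robot gives the robot as it stands. The module is installed in compiled form; this text tells all that it offers.
- The arm moves only by the shell command python3 -m crank 'ROWS' [FORCE]. ROWS is JSON, a list of rows, each a list of 3 entries, a list of its own where there are three numbers: the opening, from 0 (shut) to 1 (fully open), then the shift along the tool's x, y, z each as a share of 500 mm, from -1 to 1, then the turn about the tool's z as a share of 180 degrees, from -1 to 1. In form: [[claw, [x, y, z], turn], ...]. A call has 1 to 12 rows; each row is the pose to reach, as a shift and turn from the pose commanded when the call began, along the tool's axes at that moment, turning the shorter way round; what a row does not reach only later rows make up. A row lasts 1/8 s, in which the tool goes at most 62.5 mm and 10.7 degrees, less where a joint would pass 70% of its speed; a pose out of reach is approached as far as the arm can. A call with a number of a shift or a turn outside -1 to 1 is refused whole. A call with a gripper value outside its range is refused whole. The fingers move at their own pace and stop on an object; FORCE is the grip in N (left out, the last holds). Time passes only in rows, so rows that repeat a pose let the fingers close. It gives the time, the measured TCP pose, the force and the opening at its end, in the units of the state.
- observe(): the state, without advancing time (a new reading comes with each control period).
- read_camera(name): name is "side" or "top" or "wrist"; returns the picture (420x560x3 uint8, blue, green, red); there is no depth.
- get_calibration(name): a dict with "fx", "fy", "cx", "cy" (pixels), "R" (3x3) and "t" (3): a world point X has camera coordinates R X + t; the wrist camera has in their place "T_tool_cam" (4x4, takes a point from camera to tool coordinates, whose origin is the TCP and whose axes are the tool frame's). Camera axes: x right, y down, z forward; pixel columns grow to the right and rows downward; lengths in mm; the calibration is good to about 2 mm. A picture is of the moment at which its call begins: read the wrist's pose just before it. get_calibration takes no time and is no camera call.
- workorder.hand_in(): hands the job in, once; it reports no verdict.
The state is a dict: "clock": time; "joints": joint angles; "joint_velocities": joint speeds; "joint_torque": joint torques, N m; "ee_pos": TCP position; "tcp_rot": TCP orientation; "ft_force": force on the tool from outside, world axes, zero at the start; "wrist_torque": the same for the moment, N m; "finger_gap": opening from 0.0 (shut) to 1.0 (fully open).
Only numpy, scipy, OpenCV 4.12 (cv2) and the standard library are available. Lean on these libraries where they do the work, as an engineer would, in place of code of your own. Each camera call takes 0.05 s, during which the arm holds its last target. There are 200 camera calls.

### The job

Close up the capsule press for storage. First take the scraper off the white capsule plate and lay it flat in the steel tray, then slide the plate along its track until its holes stand right under the press pins, and finally press the head fully down so that every pin sits in its own hole. Leave the head down, and do not disturb the beaker, the jar or the dish.

Things in the scene. Friction and masses are not known exactly. Their poses are not given: they have to be found in the camera images.
- press: Hand capsule press, fixed: grey metal base 360 x 190 x 10 mm. Origin on the table under the middle of the head; x runs along the track, away from the loading end (base from x = -260 to +100), z up. The plate slides on the base top between two rails (inner faces y = +-56.5, 12 mm high, x = -245 to +85); no end stop. Two columns, radius 8, at x = 0, y = +-79, top 125 mm above the table
- press_aim (a point): Point on the press midway between the columns, 34 mm above the table (the height of the plate's top face), where the middle of the plate's hole pattern has to be; axes as press
- press_index (a point): A small steel index post (8 x 8 mm, top 36 mm above the table) stands on each rail. This point lies on the track's centre line, midway between the posts, level with their loading-end faces, 105 mm before press_aim along the track: the plate is right under the pins when its loading-end edge is flush with those faces. Axes as press
- head (a joint): Press head sliding on the columns, in m: 0 up, 0.040 fully down (hard stop). Starts between 0 and 0.006, stays where it is left; pushing it down takes about 4 to 6 N. Steel block 62 x 128 x 16 mm, underside 76 mm above the table when up, 36 when down. Below it 8 pins, 10 mm thick, 22 mm long, the last 10 mm tapering to 4, at x = +-14, y = +-13 and +-39 mm
- head_top (a point): Middle of the top face of the head's round black push knob, 52 mm in diameter, rigid with the head; 129 mm above the table when the head is fully up, 89 mm when fully down
- plate_holes (a point): Loose white plastic capsule plate, 150 x 110 x 24 mm, 0.45 kg, slippery, lying in the press track, 70 to 105 mm short of the aim. This point is the middle of its 8 through holes (14 mm wide, same pattern as the pins), on its top face. x along the track within 2 degrees, z up. The plate reaches from x = -105 (loading-end edge of the plain tail) to +45 mm, y = +-55 mm
- scraper_mid (a point): Scraper lying on the tail of the plate, 110 mm long, about 60 g, flat underside. This point is in its wooden handle (18 wide, 18 high), 9 mm above the underside, 15 mm behind the middle of its length, near the centre of mass. x from handle to blade: handle from x = -40 to +26 mm, flat steel blade (50 wide, 4 thick) on to +70 mm. z up
- tray: Open steel tray fixed to the table, 190 (x) x 130 (y) x 30 mm, walls and floor about 4 mm. Origin under its centre, z up
- beaker: Loose glass beaker, 72 mm in diameter, 95 mm high; bystander. Origin at the centre of its underside
- jar: Loose amber glass jar, 64 mm in diameter, 100 mm high; bystander. Origin at the centre of its underside
- dish: Loose white porcelain dish, 96 mm in diameter, 28 mm high; bystander. Origin at the centre of its underside
Mind the look-alikes: they are no part of the job. Of the things like the part that bears scraper_mid, leave any that is pink; of the rest the larger one is meant.

How it is judged:
By the outcome, as a careful person would: the job done as asked, in the order asked, and still so for the second after the job is handed in, with the robot touching nothing.
It also fails if it takes over 67 s, if anything falls off the work surface, if the arm or the gripper's body presses on something with over 40 N, if the wrist force passes 120 N, or if a joint passes its speed limit or range.

## Working session

There is one attempt and no reset: what is moved stays moved. The work goes in short steps, Python scripts to look and compute and a shell command to move; the robot and the scene stay as the last step left them, time stands still between calls to the robot, and variables do not carry over. Pictures are saved under pics/ and viewed, about 8 in all and at most 12, crops included, and the job is handed in when it is done.

```bash
mkdir -p pics; python3 - <<'E'
from rig import observe, read_camera, get_calibration
import cv2,numpy as np
np.set_printoptions(precision=4,suppress=True)
s=observe();print(s['clock'],s['ee_pos'],s['tcp_rot'],s['finger_gap'])
for n in ['top','side']:
    cv2.imwrite(f'pics/{n}0.png',read_camera(n)); c=get_calibration(n)
    print(n,c['fx'],c['cx'],c['cy'],np.array(c['R']).tolist(),c['t'], -np.array(c['R']).T@c['t'])
print(get_calibration('wrist'))
E
```

```text
0.0 [233.7031 525.0822 244.8121] [[ 0.4066  0.9136 -0.0004]
 [ 0.9136 -0.4066 -0.0011]
 [-0.0011  0.     -1.    ]] 1.0000525227693848
top 476.55970352139786 270.24940507963987 219.53272972126413 [[0.007211860282892506, -0.9999569986080008, 0.005830094865269272], [-0.9928375069631961, -0.007855572039276483, -0.11921398724579607], [0.11925465960860869, -0.004928582231609677, -0.9928514668563575]] [  -3.6914  492.5251 1070.3731] [ 361.3771    5.4532 1121.4589]
side 415.58286371725495 280.0646137880296 208.73202456693485 [[0.7185631135328753, -0.6953783628332922, 0.01076960413524205], [-0.4580684820471633, -0.48487956686730616, -0.7450268930646605], [0.5232975421545066, 0.530415627727788, -0.6669474823681313]] [-329.5344  296.2216  959.5489] [-129.6485 -594.479   864.2107]
{'fx': 337.28225057956337, 'fy': 337.28225057956337, 'cx': 283.7545011886056, 'cy': 207.7933907520437, 'T_tool_cam': array([[   1.    ,   -0.0002,    0.    ,    0.4523],
       [   0.0002,    0.9603,    0.2791,  -71.7533],
       [  -0.0001,   -0.2791,    0.9603, -128.5014],
       [   0.    ,    0.    ,    0.    ,    1.    ]])}
```

View pics/top0.png

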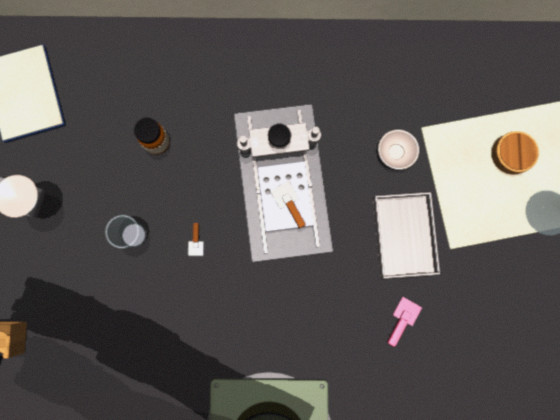

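View pics/side0.png

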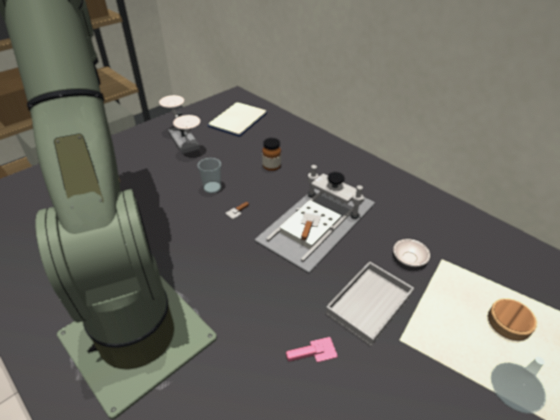

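Top view: the press is at (283,180), with the head at (280,135). The red-handled scraper lies on the plate at (291,206) and the tray is at (407,236). The small look-alike is at (196,240) and the pink one at (405,320). Next I'll enlarge the crops.

```bash
python3 - <<'E'
import cv2,numpy as np
i=cv2.imread('pics/top0.png')
a=cv2.resize(i[100:264,230:336],None,fx=3.6,fy=3.6,interpolation=cv2.INTER_CUBIC)
b=cv2.resize(i[185:285,368:446],None,fx=4,fy=4,interpolation=cv2.INTER_CUBIC)
o=np.zeros((600,720,3),np.uint8);o[:a.shape[0],:a.shape[1]]=a;o[:b.shape[0],400:400+b.shape[1]]=b
cv2.imwrite('pics/c1.png',o)
E
```

```text
(no output)
```

View pics/c1.png

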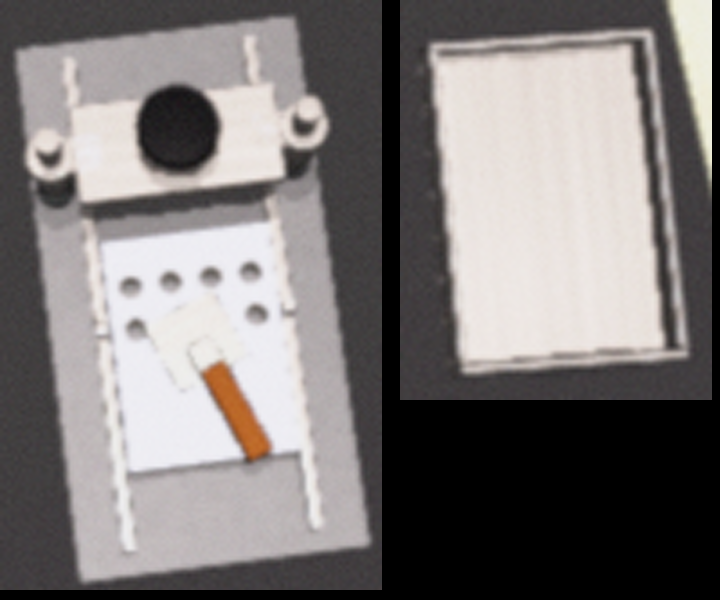

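```bash
cat > h.py <<'E'
import numpy as np, cv2
from scipy.optimize import least_squares
from rig import observe, read_camera, get_calibration
np.set_printoptions(precision=2,suppress=True)
def cam(name,s=None):
    c=get_calibration(name)
    if name=='wrist':
        T=np.eye(4);T[:3,:3]=s['tcp_rot'];T[:3,3]=s['ee_pos'];W=np.linalg.inv(T@np.array(c['T_tool_cam']));R,t=W[:3,:3],W[:3,3]
    else: R,t=np.array(c['R']),np.array(c['t'])
    return c,R,t
def ray(px,z,c,R,t):
    px=np.atleast_2d(px);d=np.c_[(px[:,0]-c['cx'])/c['fx'],(px[:,1]-c['cy'])/c['fy'],np.ones(len(px))]@R
    o=-R.T@t;z=np.broadcast_to(z,len(px));return o+d*((z-o[2])/d[:,2])[:,None]
def fit(local,world):  # 2D rigid -> x,y,deg
    L=np.array(local,float);W=np.array(world)[:,:2]
    f=lambda p:(L@np.array([[np.cos(p[2]),np.sin(p[2])],[-np.sin(p[2]),np.cos(p[2])]])+p[:2]-W).ravel()
    r=min((least_squares(f,[*W.mean(0),a]) for a in (0,1.6,3.1,-1.6)),key=lambda r:r.cost)
    return r.x[0],r.x[1],(np.degrees(r.x[2])+180)%360-180,np.abs(r.fun).max()
E
python3 - <<'E'
from h import *
C=cam('top')
A=lambda p:np.array(p)/3.6+[230-.36,100-.36]
B=lambda p:(np.array(p)-[400,0])/4+[368-.4,185-.4]
# image left=+y, up=+x
w=ray(A([(15,48),(295,17),(370,545),(82,582)]),10,*C)
print('press',fit([(100,95),(100,-95),(-260,-95),(-260,95)],w))
w=ray(A([(47,140),(308,104)]),125,*C);print('columns',w, w.mean(0))
w=ray(A([(178,124)]),128,*C);print('knob',w)
hol=ray(A([(130,286),(171,281),(210,276),(250,271),(136,328),(257,314)]),34,*C)
print('plate',fit([(14,39),(14,13),(14,-13),(14,-39),(-14,39),(-14,-39)],hol))
w=ray(A([(102,241),(270,223),(300,450),(130,472)]),34,*C)
print('plate',fit([(45,55),(45,-55),(-105,-55),(-105,55)],w))
w=ray(B([(430,42),(652,30),(688,356),(463,373)]),30,*C)
print('tray',fit([(95,65),(95,-65),(-95,-65),(-95,65)],w),fit([(65,95),(65,-95),(-65,-95),(-65,95)],w))
w=ray(A([(258,452),(205,353),(148,327),(212,294)]),[52,50,38,38],*C);print(w)
print('scr',fit([(-40,0),(26,0),(70,25),(70,-25)],w))
E
```

```text
press (np.float64(666.3778936096897), np.float64(-17.652009475024165), np.float64(7.663473566879105), np.float64(1.7162479468695437))
columns [[655.93  60.99 125.  ]
 [679.5  -95.   125.  ]] [667.71 -17.01 125.  ]
knob [[665.55 -17.11 128.  ]]
plate (np.float64(577.8599282405663), np.float64(-29.67970685620427), np.float64(7.615468372421077), np.float64(0.5584503432783379))
plate (np.float64(577.6964074183097), np.float64(-30.58864646513286), np.float64(7.31666075852678), np.float64(0.6449071434190046))
tray (np.float64(460.87050991457966), np.float64(-315.34756180393254), np.float64(4.352493643977084), np.float64(0.9304844388659603)) (np.float64(460.8705097287345), np.float64(-315.3475619031896), np.float64(4.296294585019922), np.float64(33.02301065067252))
[[477.51 -70.07  52.  ]
 [540.46 -36.71  50.  ]
 [559.04  -0.6   38.  ]
 [580.89 -41.56  38.  ]]
scr (np.float64(511.64516963148856), np.float64(-51.99319791116791), np.float64(27.94223664914537), np.float64(5.8438151462119095))
```

```bash
cat >> h.py <<'E'
def plan(p,yaw):
    s=observe();R=np.array(s['tcp_rot']);d=R.T@(np.array(p)-s['ee_pos'])/500
    y0=np.degrees(np.arctan2(R[1,0],R[0,0]));t=-((yaw-y0+180)%360-180)/180
    print('at',np.round(s['ee_pos'],1),'yaw %.1f'%y0,'t=%.2f'%s['clock'],'F',np.round(s['ft_force'],1),'gap %.3f'%s['finger_gap']);print('row',np.round(d,4).tolist(),round(t,4))
E
python3 -c "
from h import *
plan([513,-51,200],-62)"
```

```text
at [233.7 525.1 244.9] yaw 66.0 t=0.10 F [-0.2 -1.  -0. ] gap 1.002
row [-0.8254, 0.9788, 0.0906] 0.7111
```

```bash
python3 -m crank '[[0.6,[-0.8254,0.9788,0.0906],0.711],[0.6,[-0.8254,0.9788,0.0906],0.711],[0.6,[-0.8254,0.9788,0.0906],0.711],[0.6,[-0.8254,0.9788,0.0906],0.711],[0.6,[-0.8254,0.9788,0.0906],0.711],[0.6,[-0.8254,0.9788,0.0906],0.711],[0.6,[-0.8254,0.9788,0.0906],0.711],[0.6,[-0.8254,0.9788,0.0906],0.711],[0.6,[-0.8254,0.9788,0.0906],0.711],[0.6,[-0.8254,0.9788,0.0906],0.711],[0.6,[-0.8254,0.9788,0.0906],0.711],[0.6,[-0.8254,0.9788,0.0906],0.711]]' 40
python3 -m crank '[[0.6,[0,0,0],0],[0.6,[0,0,0],0],[0.6,[0,0,0],0]]'
python3 - <<'E'
from h import *
s=observe();i=read_camera('wrist');cv2.imwrite('pics/w1.png',i)
plan([513,-51,200],-62); print(s['joints'])
np.save('w1.npy',np.c_[s['tcp_rot'],s['ee_pos']])
E
```

```text
clock: 1.6
ee_pos: [513.2, -52.3, 199.6]
tcp_rot: [[0.463, -0.887, -0.0], [-0.887, -0.463, -0.001], [0.0, 0.001, -1.0]]
ft_force: [-0.3, 1.0, -0.0]
finger_gap: 0.598
clock: 1.98
ee_pos: [513.1, -50.6, 200.1]
tcp_rot: [[0.472, -0.882, 0.0], [-0.882, -0.472, 0.0], [-0.0, -0.0, -1.0]]
ft_force: [0.4, -0.4, -0.9]
finger_gap: 0.602
at [513.1 -50.7 200.1] yaw -61.9 t=2.02 F [ 0.6  0.4 -0.1] gap 0.601
row [0.0005, 0.0004, 0.0002] 0.0007
[-12.5   42.01  27.45 101.44 -26.82  43.16 -32.97]
```

View pics/w1.png

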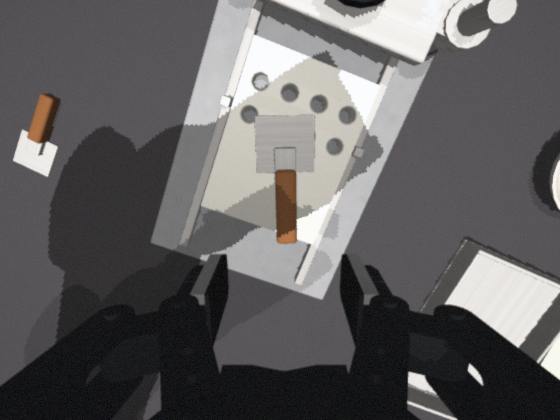

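The wrist view shows the scraper upright in the picture. The handle runs from (287,243) to (286,170), with the blade's front edge from (255,115) to (314,114). The holes are visible at (261,81), (290,92), (319,104), (347,115), (249,114) and (335,147).

```bash
python3 - <<'E'
from h import *
M=np.load('w1.npy');C=cam('wrist',dict(tcp_rot=M[:,:3],ee_pos=M[:,3]))
h=ray([(287,243),(286,170),(255,115),(314,114)],[52,52,36,38],*C);print(h)
u=h[1]-h[0];print('yaw',np.degrees(np.arctan2(u[1],u[0])),np.linalg.norm(u))
print(fit([(-40,0),(70,25),(70,-25)],h[[0,2,3]]))
hol=ray([(261,81),(290,92),(319,104),(347,115),(249,114),(335,147)],34,*C)
print('plate',fit([(14,39),(14,13),(14,-13),(14,-39),(-14,39),(-14,-39)],hol))
post=ray([(225,101),(359,152)],36,*C);print('posts',post,post.mean(0))
plan([513,-51,90],-62);plan([513,-51,51],-62)
E
```

```text
[[476.85 -72.07  52.  ]
 [533.62 -40.54  52.  ]
 [559.83   2.92  36.  ]
 [583.77 -40.04  38.  ]]
yaw 29.050240144633307 64.9334723355516
(np.float64(511.1036767944166), np.float64(-52.74290489921086), np.float64(29.36815494398803), np.float64(0.6102658145109672))
plate (np.float64(577.304874269004), np.float64(-29.08455417169117), np.float64(7.662862192850696), np.float64(0.6102392723129384))
posts [[558.09  29.84  36.  ]
 [574.69 -89.99  36.  ]] [566.39 -30.08  36.  ]
at [513.1 -50.7 200.1] yaw -61.9 t=2.02 F [ 0.6  0.4 -0.1] gap 0.601
row [0.0005, 0.0004, 0.2202] 0.0007
at [513.1 -50.7 200.1] yaw -61.9 t=2.02 F [ 0.6  0.4 -0.1] gap 0.601
row [0.0005, 0.0004, 0.2982] 0.0007
```

```bash
python3 -m crank '[[0.6,[0.0013,0.0043,0.1],-0.005],[0.6,[0.0013,0.0043,0.2],-0.005],[0.6,[0.0013,0.0043,0.26],-0.005],[0.6,[0.0013,0.0043,0.29],-0.005],[0.6,[0.0013,0.0043,0.298],-0.005],[0.6,[0.0013,0.0043,0.298],-0.005],[0,[0.0013,0.0043,0.298],-0.005],[0,[0.0013,0.0043,0.298],-0.005],[0,[0.0013,0.0043,0.298],-0.005],[0,[0.0013,0.0043,0.298],-0.005],[0,[0.0013,0.0043,0.298],-0.005],[0,[0.0013,0.0043,0.298],-0.005]]' 40
python3 -m crank '[[0,[0,0,0],0],[0,[0,0,-0.01],0],[0,[0,0,-0.04],0],[0,[0,0,-0.1],0],[0,[0,0,-0.18],0],[0,[0,0,-0.18],0],[0,[0,0,-0.18],0]]'
python3 - <<'E'
from h import *
s=observe();i=read_camera('wrist');cv2.imwrite('pics/w2.png',cv2.resize(i,None,fx=.8,fy=.8))
plan([446,-316,141],-85.65)
E
```

```text
clock: 3.52
ee_pos: [511.8, -52.4, 51.7]
tcp_rot: [[0.484, -0.875, 0.001], [-0.875, -0.484, -0.0], [0.001, -0.001, -1.0]]
ft_force: [-0.7, 0.4, 9.2]
finger_gap: 0.199
clock: 4.4
ee_pos: [511.4, -52.1, 141.3]
tcp_rot: [[0.484, -0.875, 0.0], [-0.875, -0.484, 0.0], [-0.0, -0.0, -1.0]]
ft_force: [0.2, -0.4, -1.5]
finger_gap: 0.198
at [511.2 -52.2 140.8] yaw -61.1 t=4.45 F [ 0.4  0.7 -1.1] gap 0.203
row [0.3986, 0.3694, -0.0003] 0.1366
```

View pics/w2.png

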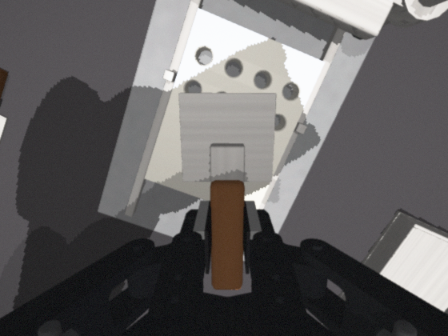

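The scraper is gripped level, with the handle at (227,235) between the pads. Next it goes over the tray.

```bash
python3 -m crank '[[0,[0.1,0.0923,0],0.04],[0,[0.2,0.185,0],0.08],[0,[0.3,0.277,0],0.11],[0,[0.3986,0.3694,0],0.137],[0,[0.3986,0.3694,0],0.137],[0,[0.3986,0.3694,0],0.137],[0,[0.3986,0.3694,0.1],0.137],[0,[0.3986,0.3694,0.18],0.137],[0,[0.3986,0.3694,0.22],0.137],[0,[0.3986,0.3694,0.232],0.137],[0,[0.3986,0.3694,0.236],0.137],[0,[0.3986,0.3694,0.236],0.137]]'
python3 -c "
from h import *
plan([446,-316,21.7],-85.65)"
```

```text
clock: 5.95
ee_pos: [446.5, -316.1, 23.6]
tcp_rot: [[0.075, -0.997, 0.001], [-0.997, -0.075, -0.0], [0.001, -0.001, -1.0]]
ft_force: [-0.6, 0.7, -0.6]
finger_gap: 0.203
at [ 446.5 -316.1   23.6] yaw -85.7 t=5.95 F [-0.6  0.7 -0.6] gap 0.203
row [-0.0002, 0.0011, 0.0039] -0.0004
```

```bash
python3 -m crank '[[0,[0,0,0.003],0],[0,[0,0,0.003],0],[0.4,[0,0,0.003],0],[0.4,[0,0,0.003],0],[0.4,[0,0,0.003],0],[0.4,[0,0,-0.05],0],[0.4,[0,0,-0.15],0],[0.4,[0,0,-0.24],0],[0.4,[0,0,-0.24],0],[0.4,[0,0,-0.24],0]]'
python3 - <<'E'
from h import *
s=observe();i=read_camera('wrist');cv2.imwrite('pics/w3.png',cv2.resize(i,None,fx=.8,fy=.8))
# behind plate: press frame
a=np.radians(7.65);o=np.array([666.5,-17.4]);P=lambda x,y:[o[0]+x*np.cos(a)-y*np.sin(a),o[1]+x*np.sin(a)+y*np.cos(a)]
p=P(-88-105-11-12,0);print(p)
plan([*p,143],-82.35); print(s['joints'])
E
```

```text
clock: 7.2
ee_pos: [446.2, -315.9, 142.7]
tcp_rot: [[0.075, -0.997, -0.0], [-0.997, -0.075, 0.0], [-0.0, 0.0, -1.0]]
ft_force: [-0.8, -0.1, -0.8]
finger_gap: 0.394
[np.float64(452.42245456894943), np.float64(-46.154209121735306)]
at [ 446.  -315.9  142.3] yaw -85.7 t=7.25 F [-0.1  0.2 -0.3] gap 0.400
row [-0.537, -0.0529, -0.0011] -0.0188
[ 18.17  49.46  27.31  98.43 -32.66  40.27 -22.93]
```

View pics/w3.png

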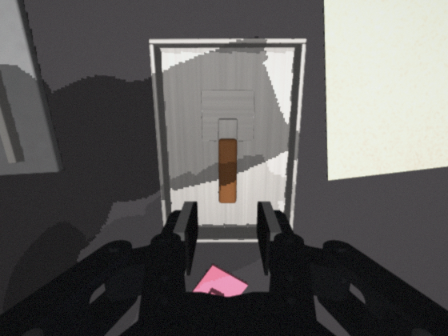

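The scraper lies flat in the middle of the tray, handle at (228,170). Next I'll go behind the plate.

```bash
python3 -m crank '[[0.4,[-0.12,-0.01,0],-0.0188],[0.4,[-0.24,-0.023,0],-0.0188],[0.4,[-0.36,-0.035,0],-0.0188],[0.4,[-0.47,-0.046,0],-0.0188],[0.4,[-0.537,-0.0529,0],-0.0188],[0.4,[-0.537,-0.0529,0],-0.0188],[0.4,[-0.537,-0.0529,0.1],-0.0188],[0.4,[-0.537,-0.0529,0.18],-0.0188],[0.4,[-0.537,-0.0529,0.22],-0.0188],[0.4,[-0.537,-0.0529,0.225],-0.0188],[0.4,[-0.537,-0.0529,0.225],-0.0188]]'
python3 - <<'E'
from h import *
s=observe();i=read_camera('wrist');cv2.imwrite('pics/w4.png',i);np.save('w4.npy',np.c_[s['tcp_rot'],s['ee_pos']])
plan([452.4,-46.2,30],-82.35)
E
```

```text
clock: 8.62
ee_pos: [452.6, -47.0, 30.8]
tcp_rot: [[0.132, -0.991, 0.0], [-0.991, -0.132, -0.0], [0.0, 0.0, -1.0]]
ft_force: [-0.7, -0.4, -0.5]
finger_gap: 0.401
at [452.8 -46.8  31.1] yaw -82.4 t=8.68 F [ 0.8 -0.1  0.1] gap 0.399
row [-0.0013, 0.0007, 0.0023] -0.0001
```

View pics/w4.png

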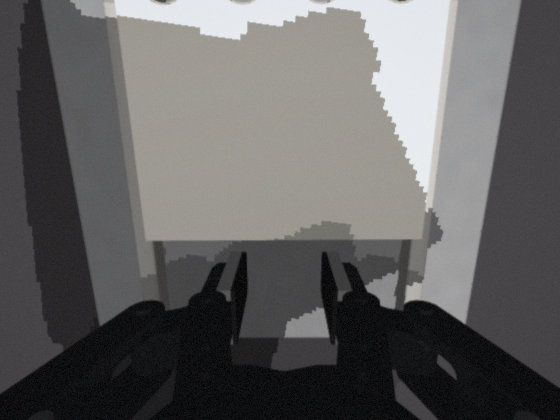

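The plate's tail edge is level at row 240, ahead of both fingers (tips at about row 255). Next I'll push to about 5 mm short and measure.

```bash
python3 - <<'E'
from h import *
M=np.load('w4.npy');C=cam('wrist',dict(tcp_rot=M[:,:3],ee_pos=M[:,3]))
w=ray([(148,240),(425,240)],34,*C);print(w,((w-M[:,3])@M[:,:3]))
E
python3 -m crank '[[0.4,[0,-0.012,0],0],[0.4,[0,-0.026,0],0],[0.4,[0,-0.042,0],0],[0.4,[0,-0.058,0],0],[0.4,[0,-0.074,0],0],[0.4,[0,-0.09,0],0],[0.4,[0,-0.106,0],0],[0.4,[0,-0.122,0],0],[0.4,[0,-0.138,0],0],[0.4,[0,-0.154,0],0],[0.4,[0,-0.167,0],0],[0.4,[0,-0.177,0],0]]'
python3 -m crank '[[0.4,[0,-0.004,0],0],[0.4,[0,-0.006,0],0],[0.4,[0,-0.006,0],0]]'
python3 - <<'E'
from h import *
s=observe();i=read_camera('wrist');np.save('w5.npy',np.c_[s['tcp_rot'],s['ee_pos']])
cv2.imwrite('pics/w5.png',cv2.resize(i[40:300,60:500],None,fx=1.8,fy=1.8,interpolation=cv2.INTER_CUBIC))
plan([452.8,-46.8,31],-82.35)
E
```

```text
[[466.13  10.1   34.  ]
 [480.74 -99.3   34.  ]] [[-54.86 -20.94  -3.18]
 [ 55.52 -20.93  -3.14]]
clock: 10.18
ee_pos: [540.7, -34.6, 30.5]
tcp_rot: [[0.133, -0.991, -0.0], [-0.991, -0.133, -0.0], [0.0, 0.0, -1.0]]
ft_force: [-1.9, -0.8, 0.1]
finger_gap: 0.401
clock: 10.55
ee_pos: [543.4, -34.3, 30.5]
tcp_rot: [[0.133, -0.991, 0.0], [-0.991, -0.133, -0.0], [0.0, -0.0, -1.0]]
ft_force: [-0.4, 0.7, -0.4]
finger_gap: 0.402
at [543.4 -34.3  30.6] yaw -82.4 t=10.60 F [0.2 0.  0.4] gap 0.402
row [0.0007, 0.1829, -0.0009] -0.0001
```

View pics/w5.png

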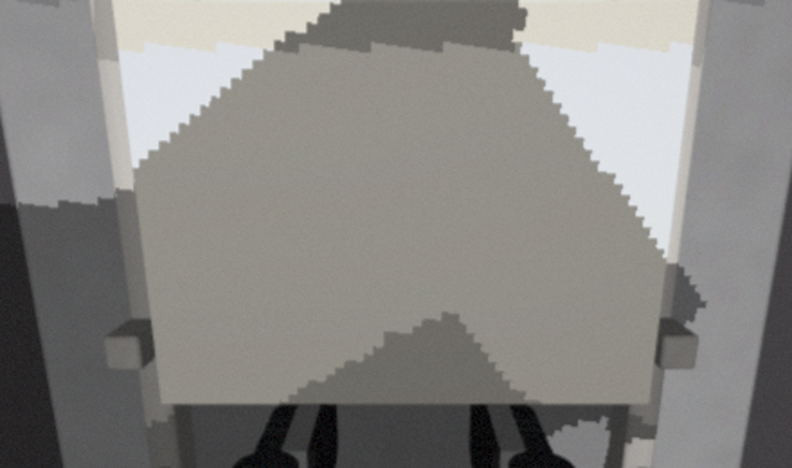

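The posts' top faces end at crop row 368, at columns 127 and 678. The plate edge is at row 404, still short of them.

```bash
python3 - <<'E'
from h import *
M=np.load('w5.npy');C=cam('wrist',dict(tcp_rot=M[:,:3],ee_pos=M[:,3]))
f=lambda p:np.array(p)/1.8+[60-.22,40-.22]
for p,z in (([(165,404),(650,404)],34),([(123,368),(680,368)],36)):
    w=ray(f(p),z,*C);print(w,((w-M[:,3])@M[:,:3]))
E
```

```text
[[546.51  21.16  34.  ]
 [561.09 -87.34  34.  ]] [[-54.53 -10.5   -3.47]
 [ 54.95 -10.51  -3.46]]
[[555.03  29.72  36.  ]
 [571.2  -90.69  36.  ]] [[-61.88 -20.07  -5.47]
 [ 59.62 -20.08  -5.46]]
```

```bash
python3 -m crank '[[0.4,[0,-0.004,0],0],[0.4,[0,-0.008,0],0],[0.4,[0,-0.012,0],0],[0.4,[0,-0.015,0],0],[0.4,[0,-0.017,0],0],[0.4,[0,-0.0188,0],0],[0.4,[0,-0.0188,0],0],[0.4,[0,-0.0188,0],0]]'
python3 - <<'E'
from h import *
s=observe();i=read_camera('wrist');np.save('w6.npy',np.c_[s['tcp_rot'],s['ee_pos']])
o=np.hstack([cv2.resize(i[210:290,a:a+70],None,fx=5.5,fy=5.5,interpolation=cv2.INTER_CUBIC) for a in (110,410)])
cv2.imwrite('pics/w6.png',o);print(o.shape,s['ee_pos'])
E
```

```text
clock: 11.6
ee_pos: [552.7, -33.0, 30.5]
tcp_rot: [[0.133, -0.991, 0.0], [-0.991, -0.133, -0.0], [0.0, -0.0, -1.0]]
ft_force: [-0.5, -0.4, 0.0]
finger_gap: 0.402
(440, 770, 3) [552.75 -32.96  30.51]
```

View pics/w6.png

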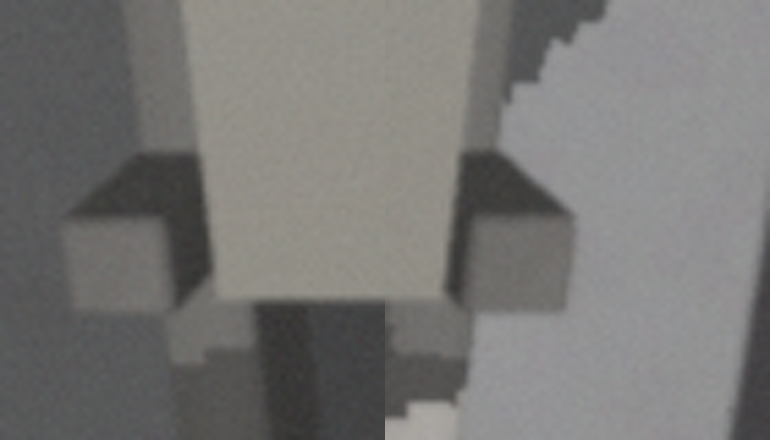

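Plate edge is at crop row 298 and the post edge at 311, the same on both sides (z 34 against z 36).

```bash
python3 - <<'E'
from h import *
M=np.load('w6.npy');C=cam('wrist',dict(tcp_rot=M[:,:3],ee_pos=M[:,3]))
for p,z in (([(150,210+298/5.5-.4),(424,210+298/5.5-.4)],34),([(131,210+311/5.5-.4),(435,210+311/5.5-.4)],36)):
    w=ray(p,z,*C);print(((w-M[:,3])@M[:,:3]),w.mean(0))
o=np.array([666.5,-17.4]);a=np.radians(7.65);u=np.array([np.cos(a),np.sin(a)])
kn=[*(o),0]
# retreat first 15 mm, up to 170, over knob closed
plan([*(M[:2,3]-15*u),190],-82.35); plan([*o,190],-82.35)
E
```

```text
[[-55.09 -10.7   -3.49]
 [ 56.18 -10.72  -3.48]] [563.44 -32.07  34.  ]
[[-61.94 -10.63  -5.49]
 [ 59.79 -10.65  -5.48]] [563.15 -30.48  36.  ]
at [552.8 -33.   30.6] yaw -82.3 t=11.65 F [-0.6 -0.4 -0.6] gap 0.401
row [-0.0, 0.0299, -0.3189] 0.0
at [552.8 -33.   30.6] yaw -82.3 t=11.65 F [-0.6 -0.4 -0.6] gap 0.401
row [-0.0006, -0.2297, -0.3188] 0.0
```

Plate edge is flush with the posts to within 0.1 mm. Next: back off, rise and go over the knob with the fingers shut.

```bash
python3 -m crank '[[0.4,[0,0.015,0],0],[0.4,[0,0.03,0],0],[0.2,[0,0.03,-0.1],0],[0,[0,0.03,-0.22],0],[0,[0,0.03,-0.32],0],[0,[0,0.03,-0.32],0],[0,[0,-0.08,-0.32],0],[0,[0,-0.18,-0.32],0],[0,[-0.001,-0.23,-0.32],0],[0,[-0.001,-0.23,-0.32],0],[0,[-0.001,-0.23,-0.32],0]]'
python3 -m crank '[[0,[0,0,0.06],0],[0,[0,0,0.09],0],[0,[0,0,0.1],0],[0,[0,0,0.108],0],[0,[0,0,0.116],0],[0,[0,0,0.124],0],[0,[0,0,0.124],0]]'
python3 - <<'E'
from h import *
i=read_camera('top');cv2.imwrite('pics/t7.png',cv2.resize(i[90:290,200:460],None,fx=3,fy=3,interpolation=cv2.INTER_CUBIC))
E
```

```text
clock: 13.02
ee_pos: [665.8, -17.5, 189.8]
tcp_rot: [[0.132, -0.991, -0.001], [-0.991, -0.132, 0.0], [-0.0, 0.001, -1.0]]
ft_force: [0.3, 0.7, -0.2]
finger_gap: -0.002
clock: 13.9
ee_pos: [666.7, -17.2, 128.3]
tcp_rot: [[0.133, -0.991, 0.0], [-0.991, -0.133, -0.0], [0.0, -0.0, -1.0]]
ft_force: [-0.1, -0.4, 1.1]
finger_gap: -0.0
```

View pics/t7.png

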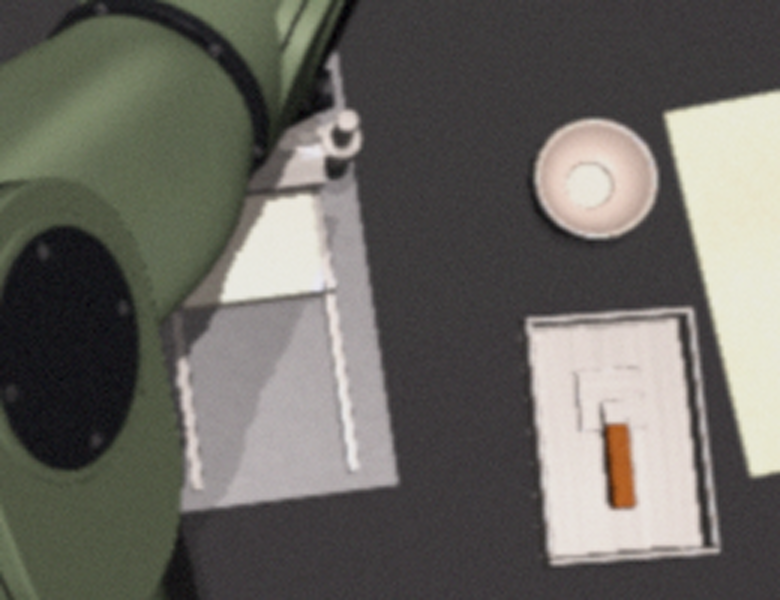

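The tray, scraper and dish are in order, and the arm hides the head. I'll continue pressing slowly.

```bash
python3 -m crank '[[0,[0,0,0.006],0],[0,[0,0,0.012],0],[0,[0,0,0.018],0]]'; python3 -m crank '[[0,[0,0,0.006],0],[0,[0,0,0.012],0],[0,[0,0,0.018],0]]';python3 -m crank '[[0,[0,0,0.006],0],[0,[0,0,0.012],0],[0,[0,0,0.015],0]]'
```

```text
clock: 14.32
ee_pos: [666.8, -17.2, 119.4]
tcp_rot: [[0.133, -0.991, 0.001], [-0.991, -0.133, -0.0], [0.0, -0.001, -1.0]]
ft_force: [1.0, -0.9, 4.1]
finger_gap: -0.001
clock: 14.7
ee_pos: [666.7, -17.2, 110.4]
tcp_rot: [[0.133, -0.991, 0.0], [-0.991, -0.133, -0.0], [0.0, -0.0, -1.0]]
ft_force: [3.6, -0.5, 4.5]
finger_gap: 0.001
clock: 15.08
ee_pos: [666.5, -17.2, 103.0]
tcp_rot: [[0.133, -0.991, -0.0], [-0.991, -0.133, -0.0], [0.0, 0.0, -1.0]]
ft_force: [-2.8, 1.7, 22.7]
finger_gap: 0.002
```

Hard stop reached with the tip at z ≈ 89. One small extra push, then I'll retreat.

```bash
python3 -m crank '[[0,[0,0,0.001],0],[0,[0,0,0.001],0],[0,[0,0,0.001],0]]'; python3 -m crank '[[0,[0,0,-0.01],0],[0,[0,0,-0.1],0],[0,[0,0,-0.22],0],[0,[0,0.1,-0.26],0],[0,[0,0.2,-0.26],0],[0,[0,0.3,-0.26],0],[0,[0,0.4,-0.26],0],[0,[-0.1,0.45,-0.26],0],[0,[-0.2,0.45,-0.26],0],[0,[-0.3,0.45,-0.26],0],[0,[-0.4,0.45,-0.26],0],[0,[-0.4,0.45,-0.26],0]]'
python3 - <<'E'
from h import *
i=read_camera('top');j=read_camera('side')
cv2.imwrite('pics/f8.png',np.hstack([cv2.resize(i[90:280,100:345],None,fx=1.6,fy=1.6),cv2.resize(j[120:310,230:430],None,fx=2,fy=1.6)]))
print(observe()['ee_pos'])
# knob edge in the side view fine-measure
np.save('side_f.npy',j)
E
```

```text
clock: 15.45
ee_pos: [666.6, -17.2, 103.1]
tcp_rot: [[0.133, -0.991, 0.0], [-0.991, -0.133, 0.0], [-0.0, -0.0, -1.0]]
ft_force: [-0.0, 1.1, 13.6]
finger_gap: -0.001
clock: 16.95
ee_pos: [415.7, 154.2, 232.0]
tcp_rot: [[0.139, -0.99, -0.002], [-0.99, -0.139, 0.0], [-0.0, 0.002, -1.0]]
ft_force: [-0.4, -1.2, 1.3]
finger_gap: -0.0
[416.56 151.04 232.41]
```

View pics/f8.png

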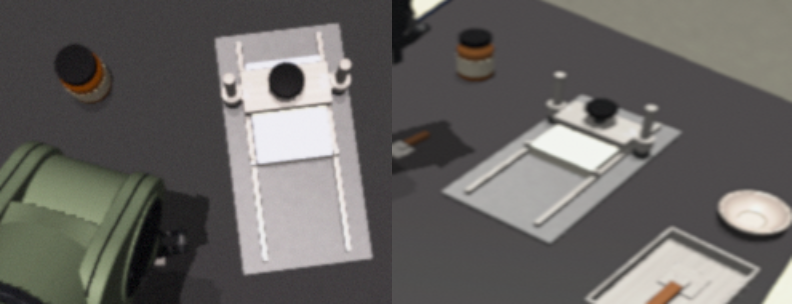

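The head is down on the plate, with the columns standing well above it. The plate is flush, the scraper is in the tray, and the jar and dish are unmoved. The robot is clear of everything, so I'm handing in.

```bash
python3 -m crank '[[0,[0,0,0],0],[0,[0,0,0],0]]'|head -2; python3 -c "
from rig import workorder
print(workorder.hand_in())"
```

```text
clock: 17.3
ee_pos: [417.1, 150.3, 232.5]
the job is handed in; nothing more can be done
None
```

The capsule press is closed up and the job was handed in at about 17 s, with the arm clear of everything.

- **Scraper:** I took the larger, red-handled scraper off the plate and laid it flat in the middle of the steel tray. The camera showed it still there afterwards.
- **Plate:** I slid it about 88 mm along the track. Its loading-end edge measured within 0.1 mm of the index post faces in the wrist camera. It sat about 1.5 mm to one side between the rails, which is within the pins' clearance in the holes.
- **Head:** I pushed it down at 4–5 N until it hit the hard stop. The fingertips were then at about 89 mm, the fully-down height, and contact force peaked near 23 N. The last pictures show it still down. They don't show the pins in the holes, so that rests on the head reaching its stop.
- **Bystanders:** The jar and dish looked undisturbed in the last pictures. The beaker was hidden behind the arm there. My only move near it was the first swing, about 135 mm above its rim.

No check failed. The overhead-camera estimate of the plate's remaining travel differed from the wrist camera's by about 1 mm, within the calibration's 2 mm, and I used the wrist camera.

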